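# Unstack the sample rack and its spacer plate

### The job

Lift the top sample rack off the stack on the carrier and set it flat and lengthwise in the recess of the free cold block. Then take the slotted spacer plate that was under it and lay it squarely on the other slotted plate that lies on the bench, to make a pile of spacers, leaving that lower plate where it is. Keep the rack upright and set both things down gently, without dropping them.

Things in the scene. Friction and masses are not known exactly. Their poses are not given: they have to be found in the camera images.
- rack_center (a point): Centre (half-way up) of the top rack: loose grey plastic tube rack, 105 long (x) x 50 wide (y) x 40 mm high, white tube caps, 0.2 kg; long sides flat up to 34 mm, taken across its width; z up. Stack on a fixed white carrier, from below: base 12 mm, bottom rack 40 (same kind, clipped on, stays), spacer 12, this rack. Like racks: one fixed in the occupied block (76 mm high in all), an empty one.
- spacer_center (a point): Centre (half-way up) of the spacer plate in the stack, under the top rack: loose bare aluminium plate 120 long (x) x 60 wide (y) x 12 mm thick, two long slots, solid across its middle, 0.15 kg. It stands 5 mm out over the bottom rack along each long side, so it can be taken across its width at mid-length; z up.
- pile_center (a point): Centre (half-way up) of an identical slotted aluminium plate (120 x 60 x 12 mm) lying loose, flat and alone on the bench, the start of the spacer pile; x along its length, z up. A spacer lying on it has its centre 12 mm above this point.
- recess (a point): Centre of the recess floor of the free cold block: white housing 160 x 106 mm (x, y), fixed; floor 36 mm above the bench; recess 136 x 80 mm (x, y), rim 6 mm high; z up. A rack in it has its centre 20 mm above this point. Both cold blocks, stack and loose plate stand in a row across the bench about 0.22 m apart, in any order; bystanders between them are at most 35 mm high.

How it is judged:
By the outcome, as a careful person would: the job done as asked, in the order asked, and still so for the second after the job is handed in, with the robot touching nothing.
It also fails if it takes over 64 s, if anything falls off the work surface, if the arm or the gripper's body presses on something with over 40 N, if the wrist force passes 120 N, or if a joint passes its speed limit or range.

### The arm

A 6-joint arm with a two-finger parallel gripper is mounted at the origin on the work surface. World frame = base frame: x ahead of the robot, y to its left, z up, the work surface at z = 0. Lengths are in m, angles in rad, forces in N, time in s.
With the tool pointing down it reaches from about 0.25 to 0.725 m from the base axis. Payload 4 kg.
Tool frame: the origin (TCP) lies midway between the tips of the shut fingers; the grasp point (between the pads) lies 19 mm behind it; y points along the fingers, z is the direction in which the jaws open and shut, and the axes are right-handed (so a half turn about y gives the same grasp; the last joint's range is limited). The gripper opens to 85 mm and grips with 20 to 120 N. Pads are 22 mm wide; open, the fingers measure 114 mm over their backs; the gripper's body (76 mm by 85 mm) begins 54 mm behind the grasp point. The pads swing forward as they close: fully open they stand 13 mm farther back than shut.
Start: joints at [-1.259, 0.241, 0.005, 1.335, 0, 1.571], TCP at [0.153, -0.476, 0.231] pointing down, gripper open.
Joint ranges: [-2.72, 2.72], [-1.05, 1.87], [-1.09, 1.28], [-1.99, 2.15], [-1.42, 1.44], [-3.14, 3.14]. Speed limits (rad/s): [2.79, 2.79, 3.14, 3.14, 3.14, 3.14].

### API

Orientations are given as a unit quaternion [x, y, z, w].
In Python, from workcell import bot gives the robot as it stands. The module is installed in compiled form; this text tells all that it offers.
- The arm moves only by the shell command python3 -m handwheel 'ROWS' [OPENING]. ROWS is JSON, a list of rows, each a list of 6 numbers: the shift along the tool's x, y, z in units of 25 mm (1.0 is 25 mm), then the turn, a rotation vector about the tool's x, y, z in units of 10 degrees (1.0 is 10 degrees). A call has exactly 5 rows; each row is the pose to reach, as a shift and turn from the pose commanded when the call began, along the tool's axes at that moment; what a row does not reach only later rows make up. A row lasts 1/8 s, in which the tool goes at most 62.5 mm and 10.7 degrees, less where a joint would pass 70% of its speed; a pose out of reach is approached as far as the arm can. A call with a gripper value outside its range is refused whole. OPENING is the gripper command: -1 is shut, 1 is fully open, values between are in proportion, set as the call begins (- or left out, the last holds). The fingers move at their own pace and stop on an object; the grip force is fixed at half the most. Time passes only in rows, so rows that repeat a pose let the fingers close, or fill a call up. It gives the time, the measured TCP pose, the force and the opening at its end, in the units of the state.
- bot.get_obs(): the state, without advancing time (a new reading comes with each control period).
- bot.camera(name): name is "side" or "top" or "wrist"; returns a dict with "color" (420x560x3 uint8, red, green, blue), "fx", "fy", "cx", "cy" (pixels), "dist_coeffs" ([k1, k2, p1, p2, k3] as OpenCV has them; the pictures are not rectified), "rvec" (rotation vector, rad) and "tvec" (3), from world to camera coordinates, as OpenCV has them. Camera axes: x right, y down, z forward; pixel columns grow to the right and rows downward; lengths in m; the calibration is good to about 2 mm. A picture is of the moment at which its call begins. There is no depth.
- bot.job_done(): hands the job in, once; it reports no verdict.
The state is a dict: "clock": time; "joint_pos": joint angles; "joint_vel": joint speeds; "tau": joint torques, N m; "eef_pos": TCP position; "tool_rot": TCP orientation; "ft_force": force on the tool from outside, world axes, zero at the start; "ft_torque": the same for the moment, N m; "grip_width": finger opening in m.
Only numpy, scipy, OpenCV 4.12 (cv2) and the standard library are available. Lean on these libraries where they do the work, as an engineer would, in place of code of your own. Each camera call takes 0.05 s, during which the arm holds its last target.

## Working session

There is one attempt and no reset: what is moved stays moved. The work goes in short steps, Python scripts to look and compute and a shell command to move; the robot and the scene stay as the last step left them, time stands still between calls to the robot, and variables do not carry over. Pictures are saved under pics/ and viewed, and the job is handed in when it is done.

```bash
mkdir -p pics; ls; python3 - <<'E'
from workcell import bot
import cv2
o=bot.get_obs(); print({k:(v if not hasattr(v,'round') else v) for k,v in o.items()})
for n in ("side","top","wrist"):
    c=bot.camera(n); cv2.imwrite(f"pics/{n}0.png",c["color"][:,:,::-1]); print(n,{k:v for k,v in c.items() if k!="color"})
E
```

```text
pics
{'clock': 0.0, 'joint_pos': array([-1.25899179e+00,  2.41411226e-01,  3.71932555e-03,  1.33520950e+00,
        5.06112859e-05,  1.57080917e+00]), 'joint_vel': array([ 0.00046535,  0.00204827, -0.00028658,  0.0011412 ,  0.00064894,
       -0.00071495]), 'tau': array([-8.32222304e-05, -3.72321939e+01,  2.52405524e+01,  1.68690132e-02,
        3.21888888e-05,  8.65070831e-06]), 'eef_pos': array([ 0.15320702, -0.47527818,  0.23041197]), 'tool_rot': array([-0.10988685,  0.6992692 , -0.69779319,  0.10969107]), 'ft_force': array([-0.70490535,  0.12419832,  0.61630854]), 'ft_torque': array([-0.01447337, -0.00386639, -0.00180077]), 'grip_width': 0.08549995404293022}
side {'fx': 417.12155639069874, 'fy': 417.12155639069874, 'cx': 283.6143566435832, 'cy': 212.24781869530776, 'dist_coeffs': array([-0.12514113,  0.        ,  0.        ,  0.        ,  0.        ]), 'rvec': array([ 2.08916889, -0.05825394,  0.06881758]), 'tvec': array([-0.53327007,  0.07856665,  0.95148646])}
top {'fx': 530.0993978284339, 'fy': 530.0993978284339, 'cx': 277.7031306495958, 'cy': 211.7224613869536, 'dist_coeffs': array([-0.17266583,  0.        ,  0.        ,  0.        ,  0.        ]), 'rvec': array([ 2.12617487, -2.13931257,  0.15773775]), 'tvec': array([0.01010033, 0.54158584, 1.11074768])}
wrist {'fx': 295.3578888571184, 'fy': 295.3578888571184, 'cx': 276.98365056203346, 'cy': 209.32035865183013, 'dist_coeffs': array([-0.03651682,  0.        ,  0.        ,  0.        ,  0.        ]), 'rvec': array([-2.34652994,  1.70827444,  0.24795942]), 'tvec': array([-0.49887952, -0.03790359,  0.38045953])}
```

View pics/side0.png

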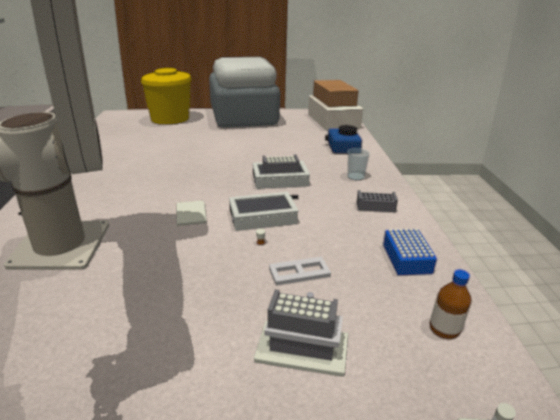

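View pics/top0.png

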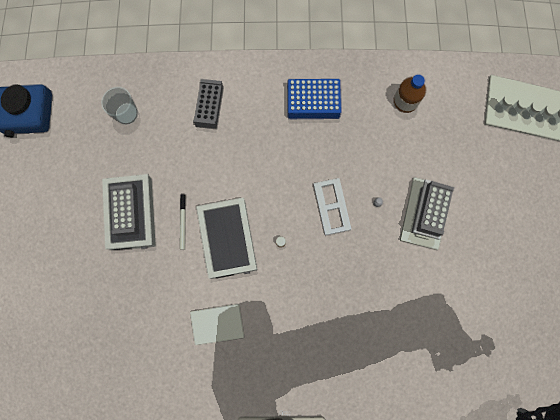

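View pics/wrist0.png

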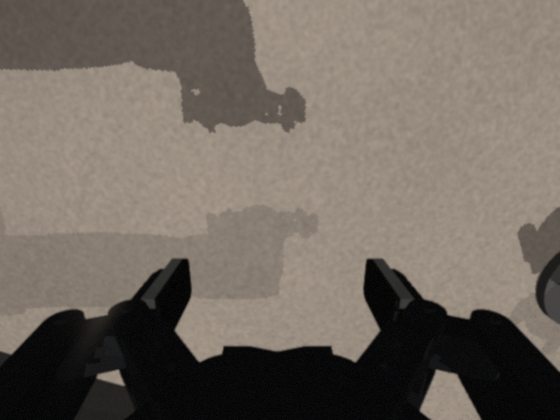

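The side view shows the stack at about (303,330), the loose plate at (300,270), the free block at (263,209) and the occupied block at (281,170). In the top view they are at (430,212), (332,207), (227,238) and (128,212). The wrist view shows only bench. I'll zoom in to pick corners.

```bash
python3 - <<'E'
import cv2
im=cv2.imread("pics/top0.png")
a=im[165:290,185:355]; b=im[165:260,385:470]
cv2.imwrite("pics/za.png",cv2.resize(a,None,fx=4.7,fy=4.7,interpolation=cv2.INTER_CUBIC))
cv2.imwrite("pics/zb.png",cv2.resize(b,None,fx=6,fy=6,interpolation=cv2.INTER_CUBIC))
s=cv2.imread("pics/side0.png")[280:375,250:355]
cv2.imwrite("pics/zs.png",cv2.resize(s,None,fx=6,fy=6,interpolation=cv2.INTER_CUBIC))
E
```

```text
(no output)
```

View pics/za.png

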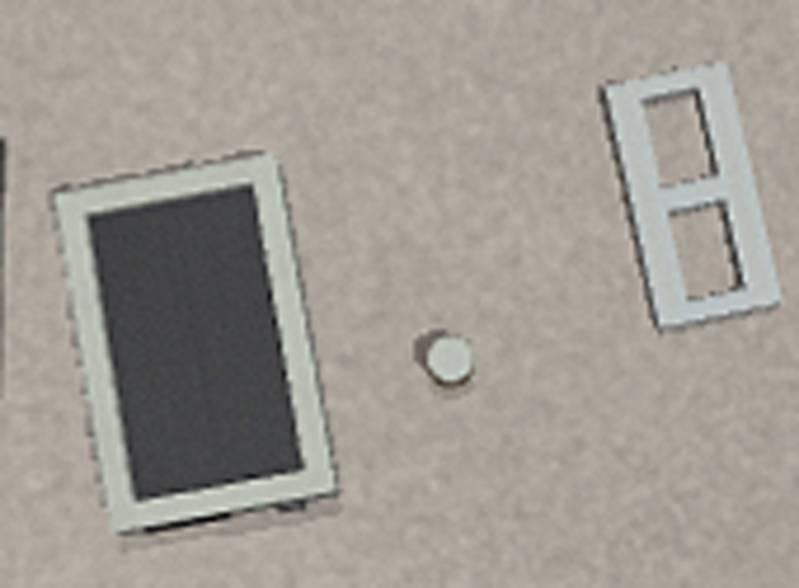

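View pics/zb.png

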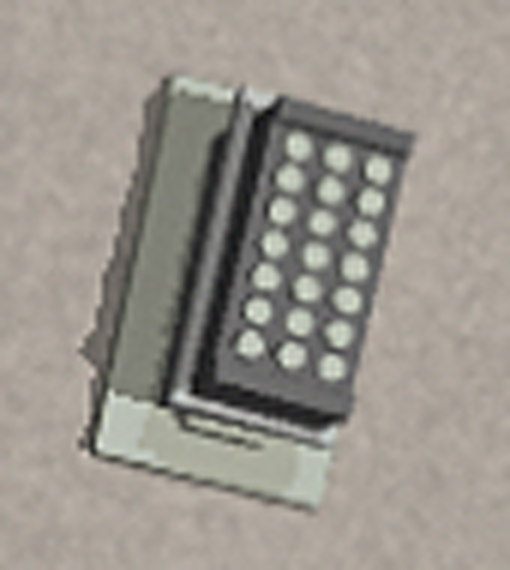

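View pics/zs.png

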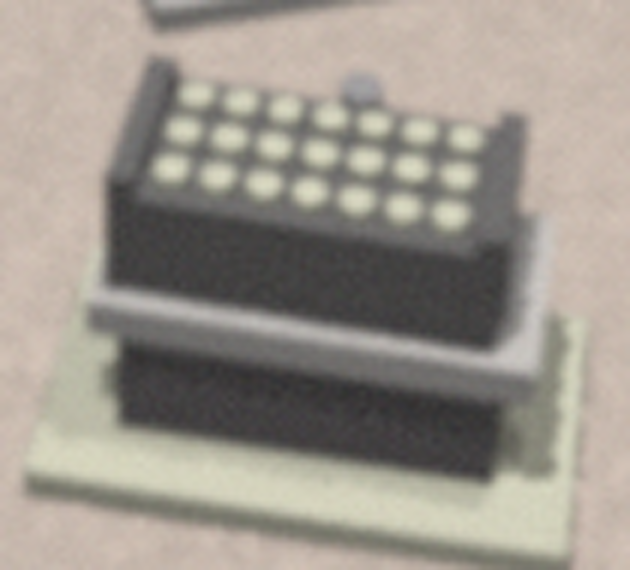

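```bash
cat > h.py <<'E'
import numpy as np,cv2
from scipy.optimize import least_squares
from scipy.spatial.transform import Rotation as R
def proj(c,P): return cv2.projectPoints(np.asarray(P,float).reshape(-1,3),c["rvec"],c["tvec"],np.array([[c["fx"],0,c["cx"]],[0,c["fy"],c["cy"]],[0,0,1]]),c["dist_coeffs"])[0][:,0]
def unz(p,s,o): return (np.asarray(p,float)+.5)/s-.5+np.asarray(o)
def plane(c,p,z):
    K=np.array([[c["fx"],0,c["cx"]],[0,c["fy"],c["cy"]],[0,0,1]])
    n=cv2.undistortPoints(np.asarray(p,float).reshape(-1,1,2),K,c["dist_coeffs"])[:,0]
    r=cv2.Rodrigues(np.asarray(c["rvec"]))[0]; o=-r.T@c["tvec"]; d=np.c_[n,np.ones(len(n))]@r
    return o+d*((z-o[2])/d[:,2])[:,None]
def box(x,y,yaw,P):
    P=np.asarray(P,float); cs,sn=np.cos(yaw),np.sin(yaw)
    return np.c_[x+cs*P[:,0]-sn*P[:,1],y+sn*P[:,0]+cs*P[:,1],P[:,2]]
def corners(l,w,z): return [(s*l/2,t*w/2,z) for s,t in((1,1),(1,-1),(-1,-1),(-1,1))]
E
cat > m1.py <<'E'
from h import *
from workcell import bot
T=bot.camera("top");S=bot.camera("side")
oa,ob,os_=(185,165),(385,165),(250,280)
# recess + plate, corners order ++ +- -- -+
rim=unz([(52,193),(274,152),(337,490),(118,530)],4.7,oa)
rec=unz([(88,214),(252,184),(303,468),(135,500)],4.7,oa)
pl=unz([(604,88),(722,63),(780,303),(660,328)],4.7,oa)
def fit(pix,l,w,z):
    f=lambda v:(proj(T,box(*v,corners(l,w,z)))-pix).ravel()
    x0=plane(T,pix,z).mean(0); r=least_squares(f,[x0[0],x0[1],.15]); print(np.round(r.x,4),'res',np.round(f(r.x),1)); return r.x
r1=fit(rim,.16,.106,.042); r2=fit(rec,.136,.08,.042); p=fit(pl,.12,.06,.012)
ct=unz([(298,146),(378,168),(333,366),(251,344),(316,256)],6,ob)
cs=unz([(467,96+41),(452,214),(172,168),(196,95),(321,157)],6,os_)
cs=cs[[0,1,2,3,4]]
g=lambda v:box(v[0],v[1],v[2],np.array([(s*v[4],t*v[5],v[3]) for s,t in((1,1),(1,-1),(-1,-1),(-1,1),(0,0))]))
f=lambda v:np.r_[(proj(T,g(v))-ct).ravel(),(proj(S,g(v))-cs).ravel()]
r=least_squares(f,[.5,-.3,-.2,.1,.04,.015]); print('caps',np.round(r.x,4),np.round(f(r.x),1))
rk=r.x[:3]
def draw(im,c,v,l,w,z0,z1,col,k):
    for z in(z0,z1): cv2.polylines(im,[np.int32(np.round((proj(c,box(*v,corners(l,w,z)))+.5)*k-.5)*16//1)],True,col,1,cv2.LINE_AA,4)
k=5
for c,n,(x0,y0,x1,y1) in((T,'t',(390,165,470,260)),(S,'s',(250,280,355,375)),(T,'t2',(190,170,350,285))):
    im=cv2.resize(c["color"][:,:,::-1],None,fx=k,fy=k,interpolation=cv2.INTER_CUBIC)
    draw(im,c,rk,.105,.05,.064,.104,(0,0,255),k); draw(im,c,rk,.12,.06,.052,.064,(0,255,0),k)
    draw(im,c,p,.12,.06,0,.012,(255,0,0),k); draw(im,c,r1,.16,.106,0,.042,(0,255,255),k); draw(im,c,r1,.136,.08,.036,.042,(0,255,255),k)
    cv2.imwrite(f"pics/o_{n}.png",im[y0*k:y1*k,x0*k:x1*k])
E
python3 m1.py
```

```text
[0.4874 0.1193 0.1909] res [ 0.2  0.3  0.2 -0.3  0.6 -0.5 -1.1  0.5]
[0.4871 0.1195 0.1789] res [-0.5 -0.1  0.4 -0.4  0.4  0.3 -0.3  0.2]
[ 0.5588 -0.1141  0.208 ] res [-0.4 -0.1  0.3 -0.3  0.3  0.  -0.3  0.4]
caps [ 0.5399 -0.3285 -0.2809  0.1002  0.0368  0.0149] [-0.  -0.3  0.  -0.1 -0.   0.2  0.1  0.  -0.1 -0.2 -0.2  0.2 -0.1  0.1
  0.   0.2  0.1  0.1 -0.1 -0.5]
```

View pics/o_t.png

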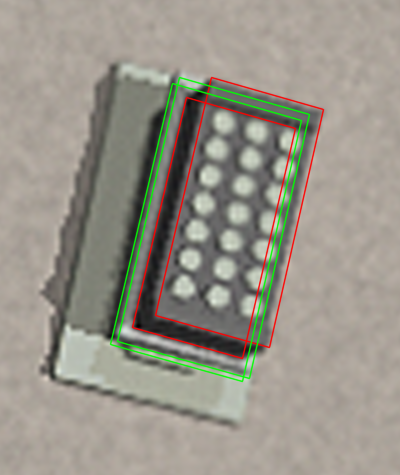

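View pics/o_s.png

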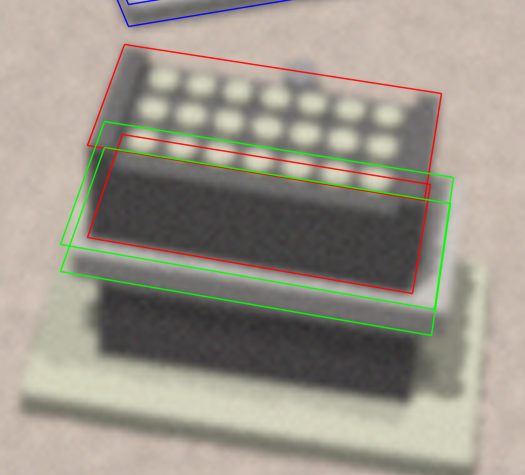

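View pics/o_t2.png

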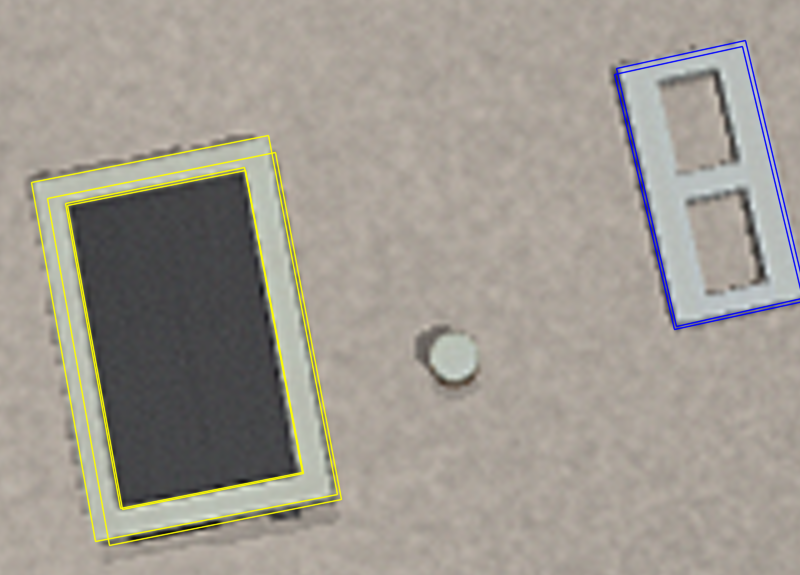

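The overlays fit: cap height comes out at 0.100, and the residuals are under 0.5 px for the plate, the recess and the rack. Next is a helper that converts targets to move units.

```bash
cat > go.py <<'E'
import sys
from h import *
from workcell import bot
# go.py x y z yaw : yaw = direction of object's x
x,y,z,yaw=map(float,sys.argv[1:5])
o=bot.get_obs(); Rc=R.from_quat(o["tool_rot"]); p=o["eef_pos"]
print("clock",round(o["clock"],2),"pos",np.round(p,4),"F",np.round(o["ft_force"],1),"w",round(o["grip_width"],4),"j",np.round(o["joint_pos"],2))
best=[]
for s in(1,-1):
    Z=s*np.array([-np.sin(yaw),np.cos(yaw),0]);Y=np.array([0,0,-1.]);X=np.cross(Y,Z)
    Rt=R.from_matrix(np.c_[X,Y,Z]); rv=(Rc.inv()*Rt).as_rotvec(degrees=True)/10
    best.append(rv)
rv=min(best,key=np.linalg.norm)
print("shift",np.round(Rc.inv().apply(np.array([x,y,z])-p)/.025,3),"turn",np.round(rv,3), "alt",np.round(max(best,key=np.linalg.norm),2))
E
python3 go.py 0.5399 -0.3285 0.2 -0.281
```

```text
clock 0.25 pos [ 0.1533 -0.4756  0.2309] F [0.5 0.6 0.3] w 0.0857 j [-1.26  0.24  0.    1.34  0.    1.57]
shift [-16.523   1.236  -0.855] turn [6.000e-03 3.397e+00 2.000e-03] alt [ 0.00e+00 -1.46e+01 -1.00e-02]
```

```bash
python3 -m handwheel '[[-1.5,0,0,0,0.4,0],[-3.5,0,0,0,0.9,0],[-5.5,0.3,-0.2,0,1.4,0],[-7.5,0.6,-0.4,0,1.9,0],[-9,0.8,-0.5,0,2.2,0]]' 1; python3 go.py 0.5399 -0.3285 0.2 -0.281
```

```text
clock: 0.88
eef_pos: [0.3653, -0.3938, 0.2108]
tool_rot: [0.026, 0.707, -0.706, -0.026]
ft_force: [-0.5, -0.2, 0.3]
grip_width: 0.0855
clock 0.88 pos [ 0.3653 -0.3938  0.2108] F [-0.5 -0.2  0.3] w 0.0855 j [-0.82  0.32  0.06  1.31  0.    2.39]
shift [-6.776  0.43  -3.112] turn [0.002 1.193 0.002] alt [  0.   -16.81  -0.  ]
```

The nearer grasp would push the last joint out of range at the block, so I'll take the half-turned one.

```bash
python3 -m handwheel '[[-1,0,-0.4,0,-1,0],[-2.5,0.1,-1.2,0,-2,0],[-4,0.2,-1.8,0,-3,0],[-5.5,0.3,-2.5,0,-4,0],[-6.5,0.4,-3,0,-5,0]]'; python3 -m handwheel '[[0,0,0,0,-1,0],[0,0,0,0,-2,0],[0,0,0,0,-3,0],[0,0,0,0,-4,0],[0,0,0,0,-5,0]]';python3 -m handwheel '[[0,0,0,0,-1,0],[0,0,0,0,-2,0],[0,0,0,0,-3,0],[0,0,0,0,-4,0],[0,0,0,0,-5,0]]'; python3 go.py 0.5399 -0.3285 0.2 -0.281
```

```text
clock: 1.5
eef_pos: [0.5328, -0.3309, 0.2007]
tool_rot: [-0.278, 0.65, -0.65, 0.278]
ft_force: [0.5, -0.8, -0.6]
grip_width: 0.0853
clock: 2.12
eef_pos: [0.5311, -0.3318, 0.201]
tool_rot: [0.526, -0.472, 0.472, -0.526]
ft_force: [0.4, 0.1, -0.2]
grip_width: 0.0852
clock: 2.75
eef_pos: [0.5311, -0.3318, 0.2009]
tool_rot: [-0.676, 0.206, -0.205, 0.677]
ft_force: [0.2, -0.5, 0.5]
grip_width: 0.0852
clock 2.75 pos [ 0.5311 -0.3318  0.2009] F [ 0.2 -0.5  0.5] w 0.0852 j [-0.56  0.51  0.32  1.38  0.    0.03]
shift [0.22  0.038 0.307] turn [-1.000e-03 -1.771e+00 -4.000e-03] alt [ 1.000e-02  1.623e+01 -0.000e+00]
```

```bash
python3 -m handwheel '[[0.1,0,0.1,0,-1,0],[0.22,0,0.3,0,-1.77,0],[0.22,0,0.3,0,-1.77,0],[0.22,0,0.3,0,-1.77,0],[0.22,0,0.3,0,-1.77,0]]'; python3 go.py 0.5399 -0.3285 0.072 -0.281; python3 - <<'E'
from workcell import bot
import cv2,pickle
c=bot.camera("wrist"); cv2.imwrite("pics/w1.png",c["color"][:,:,::-1])
from h import *
im=c["color"][:,:,::-1].copy()
v=(.5399,-.3285,-.281)
for l,w,z,col in((.105,.05,.104,(0,0,255)),(.12,.06,.064,(0,255,0))):
    cv2.polylines(im,[np.int32(np.round(proj(c,box(*v,corners(l,w,z)))))],True,col,1)
cv2.imwrite("pics/w1o.png",im)
E
```

```text
clock: 3.38
eef_pos: [0.5397, -0.3288, 0.2013]
tool_rot: [-0.7, 0.102, -0.101, 0.7]
ft_force: [-0.1, 1.0, 0.6]
grip_width: 0.0854
clock 3.38 pos [ 0.5397 -0.3288  0.2013] F [-0.1  1.   0.6] w 0.0854 j [-0.55  0.52  0.34  1.39 -0.   -0.26]
shift [3.00e-03 5.17e+00 1.50e-02] turn [ 0.    -0.04  -0.001] alt [ 0.   17.96  0.  ]
```

View pics/w1o.png

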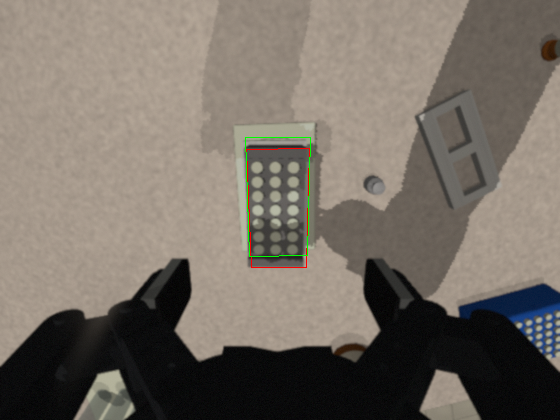

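The wrist overlay matches the rack, with its centre at about (277,208) and the fingers symmetric around it. I'll descend now.

```bash
python3 -m handwheel '[[0,1.2,0,0,0,0],[0,2.5,0,0,0,0],[0,3.8,0,0,0,0],[0,4.8,0,0,0,0],[0,5.1,0,0,0,0]]' 1; python3 go.py 0.5399 -0.3285 0.072 -0.281;  python3 - <<'E'
from workcell import bot
import cv2
c=bot.camera("side"); cv2.imwrite("pics/s2.png",cv2.resize(c["color"][200:400,200:400,::-1],None,fx=3,fy=3,interpolation=cv2.INTER_CUBIC))
E
```

```text
clock: 4.05
eef_pos: [0.5386, -0.3281, 0.0718]
tool_rot: [-0.699, 0.103, -0.1, 0.7]
ft_force: [0.9, -0.9, 0.6]
grip_width: 0.0852
clock 4.05 pos [ 0.5386 -0.3281  0.0718] F [ 0.9 -0.9  0.6] w 0.0852 j [-0.55  0.6   0.13  1.1  -0.   -0.26]
shift [ 0.055 -0.008 -0.002] turn [-0.006 -0.037 -0.021] alt [ 3.000e-02  1.796e+01 -1.000e-02]
```

View pics/s2.png

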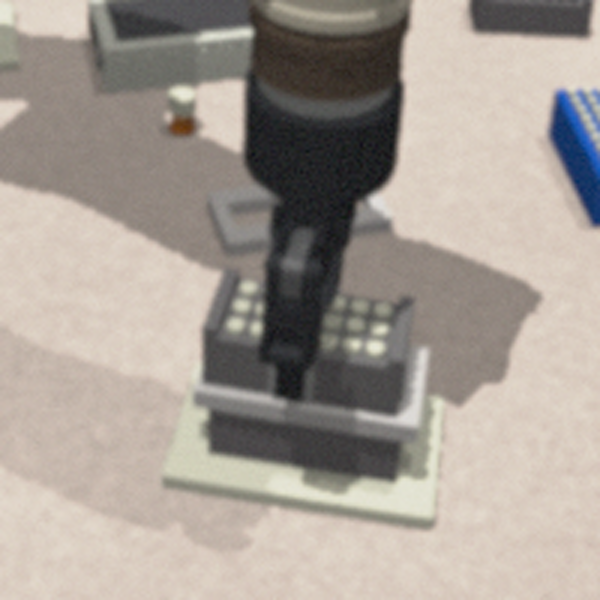

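The fingers straddle the rack at mid-length and the near tip shows at about (290,395). I'll close.

```bash
python3 -m handwheel '[[0,0,0,0,0,0],[0,0,0,0,0,0],[0,0,0,0,0,0],[0,0,0,0,0,0],[0,0,0,0,0,0]]' -1; python3 -m handwheel '[[0,0,0,0,0,0],[0,0,0,0,0,0],[0,0,0,0,0,0],[0,0,0,0,0,0],[0,0,0,0,0,0]]'; python3 - <<'E'
from workcell import bot
import cv2
c=bot.camera("side"); cv2.imwrite("pics/s3.png",cv2.resize(c["color"][260:400,220:380,::-1],None,fx=5,fy=4.2,interpolation=cv2.INTER_CUBIC))
E
```

```text
clock: 4.72
eef_pos: [0.5411, -0.3296, 0.0758]
tool_rot: [0.7, -0.1, 0.102, -0.699]
ft_force: [-0.3, -0.8, 6.8]
grip_width: 0.0487
clock: 5.35
eef_pos: [0.5411, -0.3296, 0.0758]
tool_rot: [0.7, -0.1, 0.102, -0.699]
ft_force: [0.1, -0.0, 7.0]
grip_width: 0.049
```

View pics/s3.png

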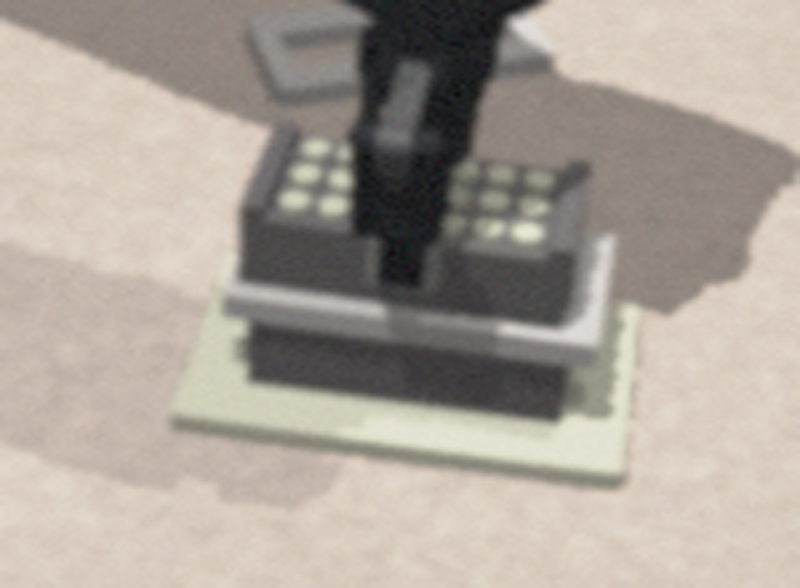

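The grip is on (0.049 opening) and the tips are clear above the spacer. The TCP is 11.8 mm above the rack bottom. I'll lift slowly.

```bash
python3 -m handwheel '[[0,-0.1,0,0,0,0],[0,-0.3,0,0,0,0],[0,-0.6,0,0,0,0],[0,-1,0,0,0,0],[0,-1.4,0,0,0,0]]'; python3 - <<'E'
from workcell import bot
import cv2
c=bot.camera("side"); cv2.imwrite("pics/s4.png",cv2.resize(c["color"][220:400,220:380,::-1],None,fx=4,fy=3.3,interpolation=cv2.INTER_CUBIC))
E
```

```text
clock: 6.02
eef_pos: [0.5401, -0.3288, 0.1096]
tool_rot: [0.7, -0.101, 0.101, -0.7]
ft_force: [-0.1, 0.3, -2.7]
grip_width: 0.0487
```

View pics/s4.png

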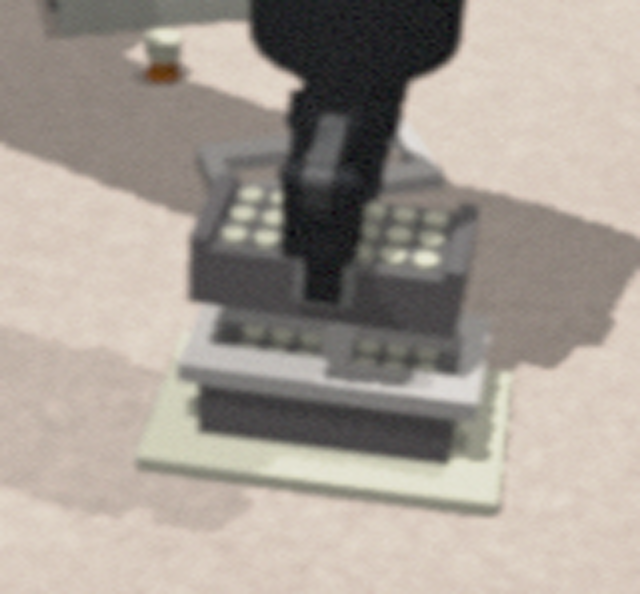

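The rack is lifted and level, and the spacer stayed on the bottom rack.

```bash
python3 -m handwheel '[[0,-0.5,0,0,0,0],[0,-1,0,0,0,0],[0,-1.6,0,0,0,0],[0,-2,0,0,0,0],[0,-2.2,0,0,0,0]]'; python3 go.py 0.4872 0.1194 0.16 0.185
```

```text
clock: 6.7
eef_pos: [0.5404, -0.329, 0.165]
tool_rot: [0.7, -0.101, 0.102, -0.7]
ft_force: [0.2, -0.6, -3.0]
grip_width: 0.049
clock 6.7 pos [ 0.5404 -0.329   0.165 ] F [ 0.2 -0.6 -3. ] w 0.049 j [-0.55  0.54  0.27  1.3   0.   -0.26]
shift [-7.114  0.182 16.601] turn [ 0.004 -2.703  0.008] alt [-1.00e-02  1.53e+01  1.00e-02]
```

```bash
python3 -m handwheel '[[-0.3,0,0.7,0,-0.1,0],[-0.9,0,2.1,0,-0.3,0],[-1.6,0,3.8,0,-0.6,0],[-2.3,0,5.5,0,-0.9,0],[-3.1,0,7.2,0,-1.2,0]]'; python3 go.py 0.4872 0.1194 0.16 0.185
```

```text
clock: 7.32
eef_pos: [0.5162, -0.1328, 0.1637]
tool_rot: [-0.707, 0.027, -0.027, 0.707]
ft_force: [1.2, 0.8, -3.4]
grip_width: 0.0489
clock 7.33 pos [ 0.5162 -0.1328  0.1637] F [ 1.2  0.8 -3.4] w 0.0489 j [-0.25  0.34 -0.03  1.19  0.   -0.18]
shift [-1.922  0.151  9.97 ] turn [-1.000e-03 -1.495e+00 -0.000e+00] alt [ 0.  16.5 -0. ]
```

```bash
python3 -m handwheel '[[-0.3,0,1.7,0,-0.3,0],[-0.7,0,3.5,0,-0.5,0],[-1,0,5.2,0,-0.8,0],[-1.3,0,6.8,0,-1,0],[-1.6,0,8.2,0,-1.2,0]]';python3 -m handwheel '[[-0.2,0,0.9,0,-0.2,0],[-0.3,0,1.5,0,-0.27,0],[-0.3,0,1.7,0,-0.3,0],[-0.3,0,1.7,0,-0.3,0],[-0.3,0,1.7,0,-0.3,0]]'; python3 go.py 0.4872 0.1194 0.16 0.185
cat > chk.py <<'E'
import sys
from h import *
from workcell import bot
# chk.py tag ; overlay expected models on all cams
tag=sys.argv[1]; k=5
items=eval(sys.argv[2]); crops=eval(sys.argv[3])
for n,(x0,y0,x1,y1) in crops.items():
    c=bot.camera(n); kk=min(800/(x1-x0),600/(y1-y0),6)
    im=cv2.resize(np.ascontiguousarray(c["color"][y0:y1,x0:x1,::-1]),None,fx=kk,fy=kk,interpolation=cv2.INTER_CUBIC)
    for (x,y,yaw,l,w,z),col in zip(items,[(0,0,255),(0,255,0),(255,0,0),(0,255,255)]):
        q=(proj(c,box(x,y,yaw,corners(l,w,z)))-[x0,y0]+.5)*kk
        cv2.polylines(im,[np.int32(np.round(q))],True,col,1)
    cv2.imwrite(f"pics/{tag}_{n}.png",im)
E
python3 chk.py c5 '[(.4872,.1194,.185,.136,.08,.042)]' '{"wrist":(0,0,560,420)}'
```

```text
clock: 7.95
eef_pos: [0.4921, 0.0748, 0.1638]
tool_rot: [-0.705, -0.047, 0.047, 0.706]
ft_force: [1.7, 0.3, -1.3]
grip_width: 0.0485
clock: 8.57
eef_pos: [0.4798, 0.1137, 0.1638]
tool_rot: [0.704, 0.065, -0.065, -0.704]
ft_force: [-0.1, 0.6, -2.7]
grip_width: 0.0486
clock 8.57 pos [0.4798 0.1137 0.1638] F [-0.1  0.6 -2.7] w 0.0486 j [ 0.23  0.27 -0.14  1.16 -0.    0.05]
shift [0.335 0.151 0.171] turn [ 0.002 -0.011  0.   ] alt [-0.   17.99  0.  ]
```

View pics/c5_wrist.png

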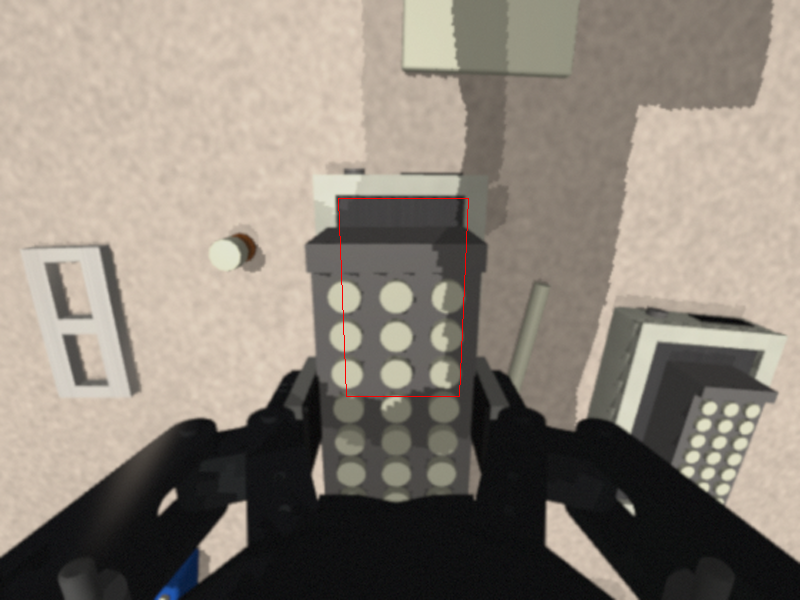

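The recess overlay sits on the real recess, with its far edge at about (403,198), and the rack is square in the grip. I'll descend to about 15 mm above the floor.

```bash
python3 -m handwheel '[[0.15,0.3,0.1,0,0,0],[0.33,1,0.17,0,0,0],[0.33,2,0.17,0,0,0],[0.33,3,0.17,0,0,0],[0.33,3.7,0.17,0,0,0]]'; python3 -m handwheel '[[0,0.2,0,0,0,0],[0,0.3,0,0,0,0],[0,0.3,0,0,0,0],[0,0.3,0,0,0,0],[0,0.3,0,0,0,0]]'; python3 go.py 0.4872 0.1194 0.0478 0.185
python3 chk.py c6 '[(.4872,.1194,.185,.136,.08,.042)]' '{"side":(180,130,360,270)}'
```

```text
clock: 9.25
eef_pos: [0.4863, 0.1198, 0.0695]
tool_rot: [0.704, 0.064, -0.066, -0.704]
ft_force: [-0.7, 0.3, -2.3]
grip_width: 0.0483
clock: 9.88
eef_pos: [0.4872, 0.1202, 0.0644]
tool_rot: [-0.704, -0.065, 0.065, 0.704]
ft_force: [0.4, 0.0, -2.2]
grip_width: 0.0486
clock 9.88 pos [0.4872 0.1202 0.0644] F [ 0.4  0.  -2.2] w 0.0486 j [ 0.24  0.38 -0.26  0.92 -0.    0.06]
shift [-0.007  0.662 -0.032] turn [-0.    -0.003  0.006] alt [-1.0e-02  1.8e+01 -0.0e+00]
```

View pics/c6_side.png

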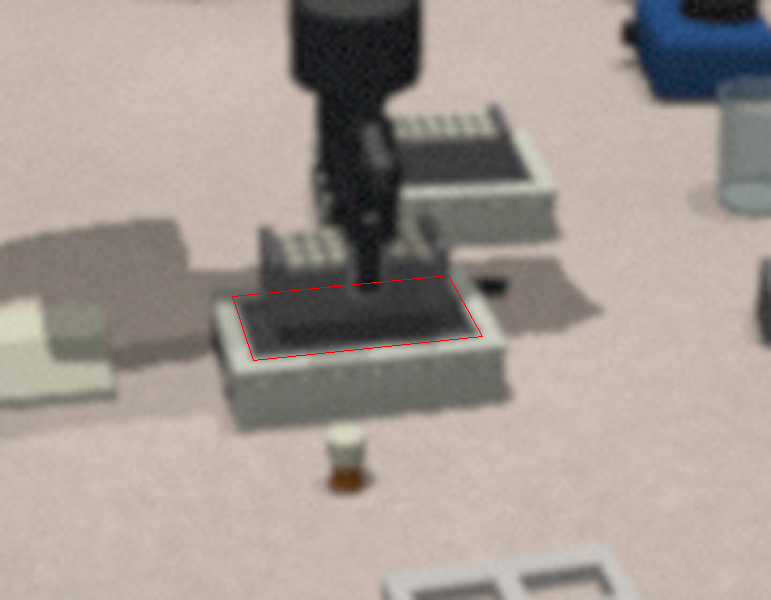

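```bash
python3 -m handwheel '[[0,0.1,0,0,0,0],[0,0.2,0,0,0,0],[0,0.3,0,0,0,0],[0,0.4,0,0,0,0],[0,0.5,0,0,0,0]]'; python3 -m handwheel '[[0,0.03,0,0,0,0],[0,0.06,0,0,0,0],[0,0.09,0,0,0,0],[0,0.12,0,0,0,0],[0,0.12,0,0,0,0]]'
```

```text
clock: 10.55
eef_pos: [0.4868, 0.1201, 0.051]
tool_rot: [0.704, 0.065, -0.065, -0.704]
ft_force: [0.5, -0.1, -2.2]
grip_width: 0.0486
clock: 11.18
eef_pos: [0.4868, 0.1201, 0.0483]
tool_rot: [-0.704, -0.065, 0.065, 0.704]
ft_force: [0.1, -0.6, -2.4]
grip_width: 0.0487
```

```bash
python3 -m handwheel '[[0,0.02,0,0,0,0],[0,0.04,0,0,0,0],[0,0.06,0,0,0,0],[0,0.06,0,0,0,0],[0,0.06,0,0,0,0]]'; python3 chk.py c7 '[(.4872,.1194,.185,.136,.08,.042)]' '{"side":(210,150,330,240)}'
```

```text
clock: 11.8
eef_pos: [0.4868, 0.1201, 0.0478]
tool_rot: [-0.704, -0.065, 0.065, 0.704]
ft_force: [-2.8, -0.5, 6.5]
grip_width: 0.0489
```

View pics/c7_side.png

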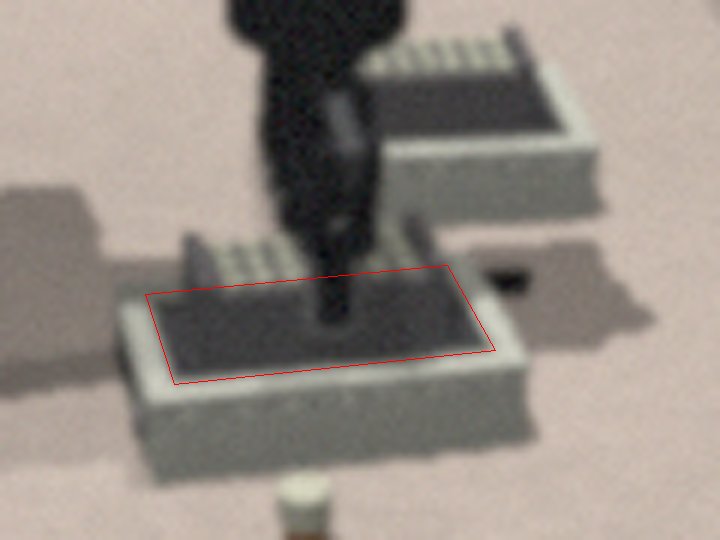

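The floor contact came at the predicted height (TCP 0.0478, +6.5 N). I'll release.

```bash
python3 -m handwheel '[[0,0,0,0,0,0],[0,0,0,0,0,0],[0,0,0,0,0,0],[0,0,0,0,0,0],[0,0,0,0,0,0]]' 0.6; python3 -m handwheel '[[0,-0.1,0,0,0,0],[0,-0.4,0,0,0,0],[0,-0.8,0,0,0,0],[0,-1.4,0,0,0,0],[0,-2,0,0,0,0]]';python3 -m handwheel '[[0,-0.5,0,0,0,0],[0,-1,0,0,0,0],[0,-1.6,0,0,0,0],[0,-2.2,0,0,0,0],[0,-2.6,0,0,0,0]]' 1
python3 chk.py c8 '[(.4872,.1194,.185,.136,.08,.042),(.4872,.1194,.185,.105,.05,.076)]' '{"side":(210,150,330,240),"wrist":(0,0,560,420),"top":(180,180,280,290)}'; python3 go.py .54 -.3285 .16 -.281
```

```text
clock: 12.48
eef_pos: [0.4868, 0.1201, 0.0467]
tool_rot: [0.704, 0.065, -0.065, -0.704]
ft_force: [0.1, 0.2, -0.2]
grip_width: 0.0685
clock: 13.1
eef_pos: [0.4871, 0.1202, 0.0983]
tool_rot: [-0.704, -0.065, 0.065, 0.704]
ft_force: [-0.5, -0.5, -0.7]
grip_width: 0.0685
clock: 13.72
eef_pos: [0.4872, 0.1202, 0.163]
tool_rot: [-0.704, -0.065, 0.065, 0.704]
ft_force: [-0.7, 0.2, 0.0]
grip_width: 0.0855
clock 13.88 pos [0.4872 0.1202 0.1624] F [ 0.1  0.4 -0.3] w 0.0854 j [ 0.24  0.28 -0.12  1.16  0.    0.06]
shift [ -1.216   0.091 -18.033] turn [-2.000e-03  2.667e+00  7.000e-03] alt [ 1.000e-02 -1.533e+01  0.000e+00]
```

View pics/c8_wrist.png

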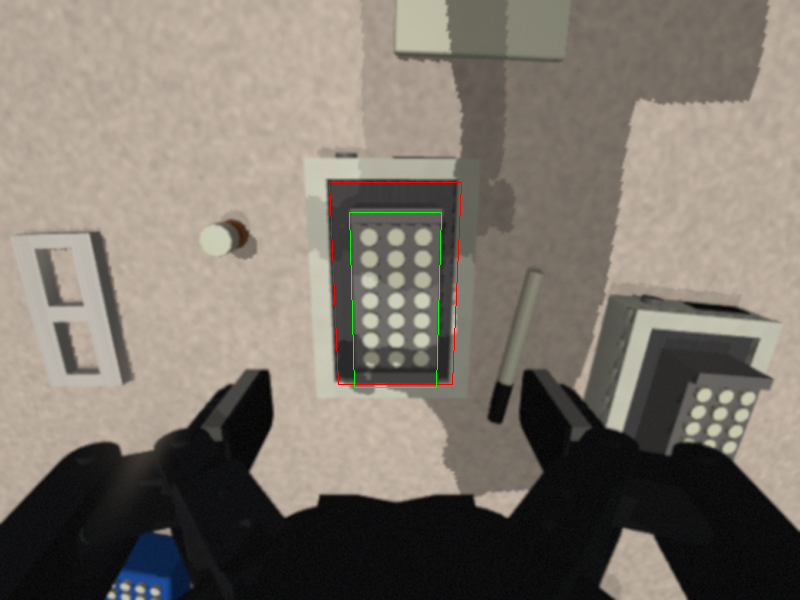

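View pics/c8_side.png

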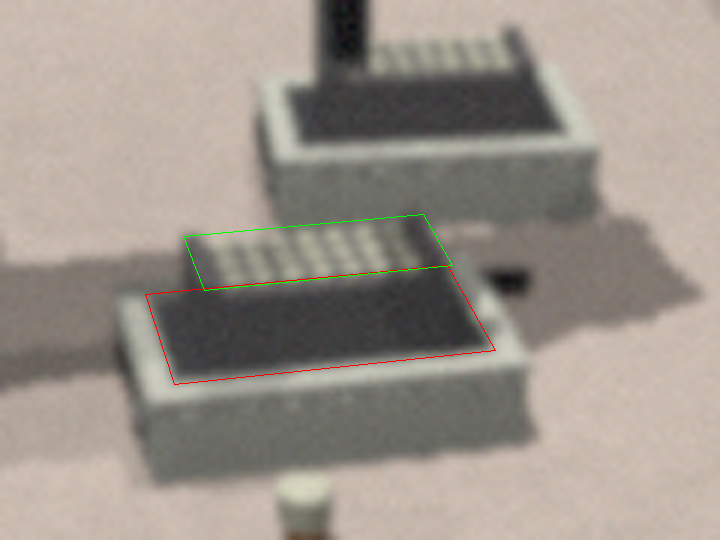

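The rack sits centred and flat in the recess. Wrist view: rack at about (396,297) inside the recess from (328,180) to (460,384). Next I'll stop over the loose plate for a better measurement, then go to the spacer.

```bash
python3 -m handwheel '[[0,0,-1,0,0,0],[0.2,0,-2.8,0,0,0],[0.5,0,-4.7,0,0,0],[0.8,0,-6.7,0,0,0],[1,0,-8.3,0,0,0]]';  python3 -m handwheel '[[0.1,0,-0.8,0,0,0],[0.1,0,-1,0,0,0],[0.1,0,-1,0,0,0],[0.1,0,-1,0,0,0],[0.1,0,-1,0,0,0]]'; python3 chk.py c9 '[(.5588,-.1141,.208,.12,.06,.012)]' '{"wrist":(180,140,380,290)}';python3 go.py .54 -.3285 .16 -.281
```

```text
clock: 14.5
eef_pos: [0.5494, -0.0811, 0.1609]
tool_rot: [-0.704, -0.064, 0.065, 0.704]
ft_force: [1.1, 0.9, -0.2]
grip_width: 0.0854
clock: 15.12
eef_pos: [0.5563, -0.1023, 0.162]
tool_rot: [-0.704, -0.066, 0.066, 0.704]
ft_force: [-0.3, -0.3, -0.1]
grip_width: 0.0854
clock 15.18 pos [ 0.5564 -0.1025  0.162 ] F [-0.4 -0.7 -0.1] w 0.0851 j [-0.18  0.41  0.06  1.22  0.   -0.37]
shift [-2.315  0.08  -8.764] turn [-1.000e-03  2.674e+00  1.000e-03] alt [  0.   -15.33   0.  ]
```

View pics/c9_wrist.png

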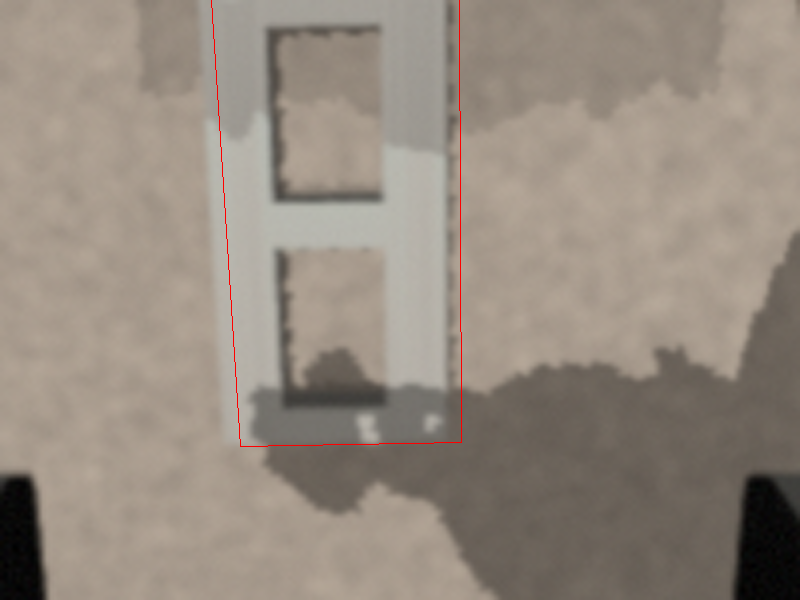

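The loose plate appears about 3 px (about 2.5 mm) towards -y from my top-camera estimate. I'll settle that when placing, with both plates in one view. On to the stack.

```bash
python3 -m handwheel '[[-0.3,0,-1,0,0.4,0],[-0.8,0,-2.8,0,1,0],[-1.2,0,-4.6,0,1.6,0],[-1.7,0,-6.5,0,2.2,0],[-2.2,0,-8.2,0,2.67,0]]';  python3 go.py .54 -.3285 .16 -.281
```

```text
clock: 15.8
eef_pos: [0.54, -0.3162, 0.162]
tool_rot: [0.7, -0.1, 0.1, -0.7]
ft_force: [0.5, -0.5, -0.4]
grip_width: 0.0849
clock 15.8 pos [ 0.54   -0.3162  0.162 ] F [ 0.5 -0.5 -0.4] w 0.0849 j [-0.53  0.53  0.24  1.29  0.   -0.25]
shift [ 0.138  0.078 -0.473] turn [ 0.    -0.017  0.003] alt [-0.   17.98  0.  ]
```

```bash
python3 -m handwheel '[[0.1,0,-0.3,0,0,0],[0.14,0,-0.47,0,0,0],[0.14,0,-0.47,0,0,0],[0.14,0,-0.47,0,0,0],[0.14,0,-0.47,0,0,0]]';  python3 go.py .54 -.3285 .16 -.281; python3 chk.py c10 '[(.5399,-.3285,-.281,.12,.06,.064)]' '{"wrist":(180,100,380,250),"top":(390,165,470,260),"side":(250,280,355,375)}'
```

```text
clock: 16.42
eef_pos: [0.5404, -0.3263, 0.162]
tool_rot: [-0.7, 0.099, -0.099, 0.7]
ft_force: [0.5, -0.8, -0.1]
grip_width: 0.0854
clock 16.43 pos [ 0.5404 -0.3263  0.162 ] F [ 0.5 -0.8 -0.1] w 0.0854 j [-0.54  0.54  0.26  1.3   0.   -0.26]
shift [ 0.009  0.079 -0.088] turn [-0.     0.005  0.   ] alt [  0. -18.   0.]
```

View pics/c10_wrist.png

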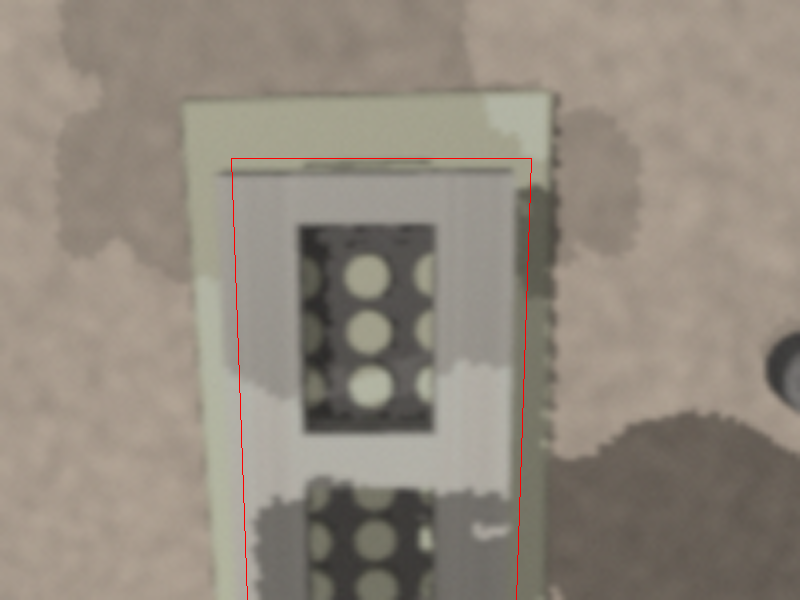

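View pics/c10_side.png

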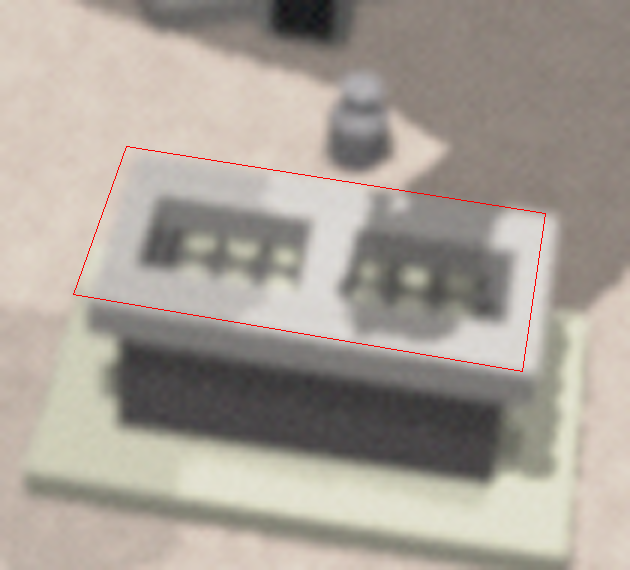

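```bash
cat > fit.py <<'E'
from h import *
# edge fit: pts {side:(list px)} sides: 'x-','y+','y-','x+' of plate l,w at z
def fitedge(c,pts,l,w,z,x0):
    def f(v):
        out=[]
        for s,p in pts.items():
            P=plane(c,p,z)[:,:2]-np.array(v[:2]); cs,sn=np.cos(v[2]),np.sin(v[2])
            q=P@np.array([[cs,-sn],[sn,cs]])
            h={'x':l/2,'y':w/2}[s[0]]; out+=list(q[:,'xy'.index(s[0])]-(h if s[1]=='+' else -h))
        return np.array(out)
    r=least_squares(f,x0); return r.x,f(r.x)*1000
E
python3 - <<'E'
from fit import *
from workcell import bot
c=bot.camera("wrist"); k=4;o=(180,100)
u=lambda p:unz(p,k,o)
pts={'y-':u([(220,190),(228,300),(236,420),(244,560)]),'y+':u([(512,190),(512,300),(511,400),(511,490)]),'x-':u([(222,171),(300,171),(400,170),(510,170)])}
v,r=fitedge(c,pts,.12,.06,.064,[.54,-.33,-.28]);print(np.round(v,4),np.round(r,2))
cv2.imwrite("pics/w11.png",c["color"][:,:,::-1])
E
```

```text
[ 0.5418 -0.3311 -0.2591] [ 0.4   0.71  0.89  0.78 -0.8  -0.66 -0.73 -0.59 -0.51 -0.15  0.1   0.56]
```

View pics/w11.png

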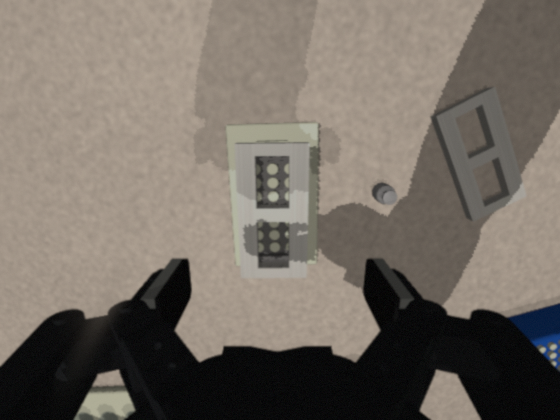

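```bash
python3 go.py .5418 -.331 .0495 -.262
```

```text
clock 16.62 pos [ 0.5402 -0.327   0.1619] F [-0.7  0.1 -0.1] w 0.0853 j [-0.54  0.54  0.26  1.3   0.   -0.26]
shift [ 0.106  4.496 -0.138] turn [-0.    -0.109  0.   ] alt [-0.   17.89 -0.  ]
```

```bash
python3 -m handwheel '[[0.1,0.5,-0.14,0,-0.11,0],[0.1,1.5,-0.14,0,-0.11,0],[0.1,2.6,-0.14,0,-0.11,0],[0.1,3.5,-0.14,0,-0.11,0],[0.1,4,-0.14,0,-0.11,0]]' 1; python3 -m handwheel '[[0,0,0,0,0,0],[0,0.2,0,0,0,0],[0,0.3,0,0,0,0],[0,0.3,0,0,0,0],[0,0.3,0,0,0,0]]'; python3 go.py .5418 -.331 .0495 -.262
```

```text
clock: 17.25
eef_pos: [0.5403, -0.3309, 0.0593]
tool_rot: [-0.701, 0.094, -0.091, 0.701]
ft_force: [-0.5, -0.5, -0.0]
grip_width: 0.0853
clock: 17.88
eef_pos: [0.5418, -0.3314, 0.0547]
tool_rot: [0.701, -0.092, 0.093, -0.701]
ft_force: [0.5, 0.0, 0.5]
grip_width: 0.0851
clock 17.88 pos [ 0.5418 -0.3314  0.0547] F [0.5 0.  0.5] w 0.0851 j [-0.55  0.62  0.12  1.07  0.   -0.29]
shift [-0.003  0.21   0.018] turn [ 0.001 -0.002  0.004] alt [-1.0e-02  1.8e+01  0.0e+00]
```

```bash
python3 -m handwheel '[[0,0.1,0,0,0,0],[0,0.24,0,0,0,0],[0,0.24,0,0,0,0],[0,0.24,0,0,0,0],[0,0.24,0,0,0,0]]';python3 -m handwheel '[[0,0,0,0,0,0],[0,0,0,0,0,0],[0,0,0,0,0,0],[0,0,0,0,0,0],[0,0,0,0,0,0]]' 0.5;  python3 chk.py c12 '[(.5418,-.331,-.262,.12,.06,.064)]' '{"side":(250,270,355,365)}'
```

```text
clock: 18.5
eef_pos: [0.5416, -0.3314, 0.0484]
tool_rot: [0.701, -0.092, 0.093, -0.701]
ft_force: [-0.0, -1.1, 1.5]
grip_width: 0.0852
clock: 19.12
eef_pos: [0.5415, -0.3313, 0.0483]
tool_rot: [0.701, -0.093, 0.093, -0.701]
ft_force: [0.6, 0.6, -0.2]
grip_width: 0.0642
```

View pics/c12_side.png

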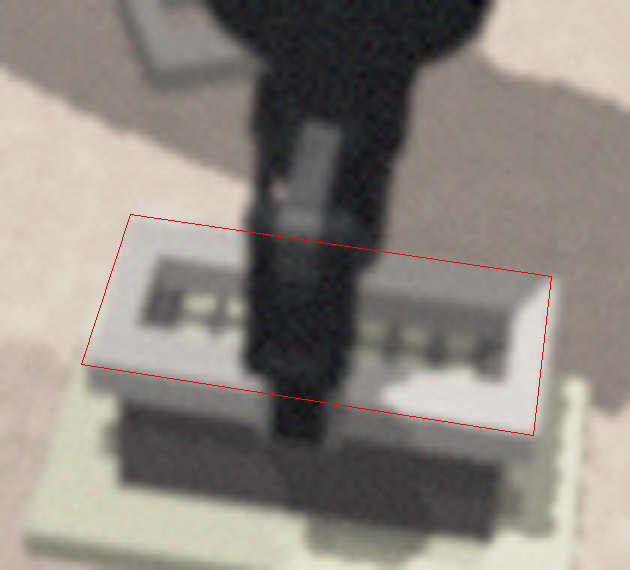

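```bash
python3 - <<'E'
from h import *
from workcell import bot
c=bot.camera("side")
for yy in(-.030,-.032,-.040,-.046):
  for z in(.046,.050,.052,.054,.058,.064):
    p=proj(c,box(.5415,-.3313,-.262,[(0,yy,z)]))[0]; print(yy,z,np.round((p-[250,270]+.5)*6))
E
```

```text
-0.03 0.046 [300. 448.]
-0.03 0.05 [301. 438.]
-0.03 0.052 [301. 433.]
-0.03 0.054 [302. 427.]
-0.03 0.058 [303. 417.]
-0.03 0.064 [304. 401.]
-0.032 0.046 [299. 454.]
-0.032 0.05 [300. 443.]
-0.032 0.052 [300. 438.]
-0.032 0.054 [301. 433.]
-0.032 0.058 [301. 422.]
-0.032 0.064 [302. 406.]
-0.04 0.046 [294. 476.]
-0.04 0.05 [295. 466.]
-0.04 0.052 [295. 461.]
-0.04 0.054 [296. 455.]
-0.04 0.058 [296. 445.]
-0.04 0.064 [297. 429.]
-0.046 0.046 [291. 494.]
-0.046 0.05 [291. 483.]
-0.046 0.052 [292. 478.]
-0.046 0.054 [292. 473.]
-0.046 0.058 [293. 462.]
-0.046 0.064 [294. 446.]
```

The near tip at about (298,440) puts the fingertip at z ≈ 0.052–0.058, which is beside the plate edge. I'll close.

```bash
python3 -m handwheel '[[0,0,0,0,0,0],[0,0,0,0,0,0],[0,0,0,0,0,0],[0,0,0,0,0,0],[0,0,0,0,0,0]]' -1; python3 -m handwheel '[[0,0,0,0,0,0],[0,0,0,0,0,0],[0,0,0,0,0,0],[0,0,0,0,0,0],[0,0,0,0,0,0]]';  python3 chk.py c13 '[(.5418,-.331,-.262,.12,.06,.064)]' '{"side":(250,270,355,365)}'
```

```text
clock: 19.85
eef_pos: [0.5418, -0.3314, 0.0488]
tool_rot: [0.701, -0.092, 0.093, -0.701]
ft_force: [-0.6, 0.1, 6.1]
grip_width: 0.0584
clock: 20.48
eef_pos: [0.5418, -0.3314, 0.0488]
tool_rot: [0.701, -0.092, 0.093, -0.701]
ft_force: [-0.7, 0.8, 5.6]
grip_width: 0.058
```

View pics/c13_side.png

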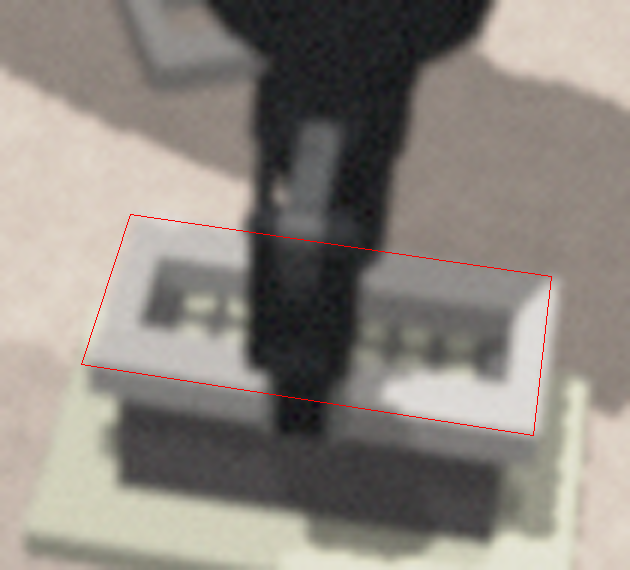

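```bash
python3 -m handwheel '[[0,-0.1,0,0,0,0],[0,-0.3,0,0,0,0],[0,-0.6,0,0,0,0],[0,-1,0,0,0,0],[0,-1.4,0,0,0,0]]'; python3 chk.py c14 '[]' '{"side":(250,250,355,365)}'
```

```text
clock: 21.15
eef_pos: [0.5417, -0.3315, 0.0842]
tool_rot: [0.701, -0.092, 0.093, -0.701]
ft_force: [-0.5, 0.3, -1.8]
grip_width: 0.0583
```

View pics/c14_side.png

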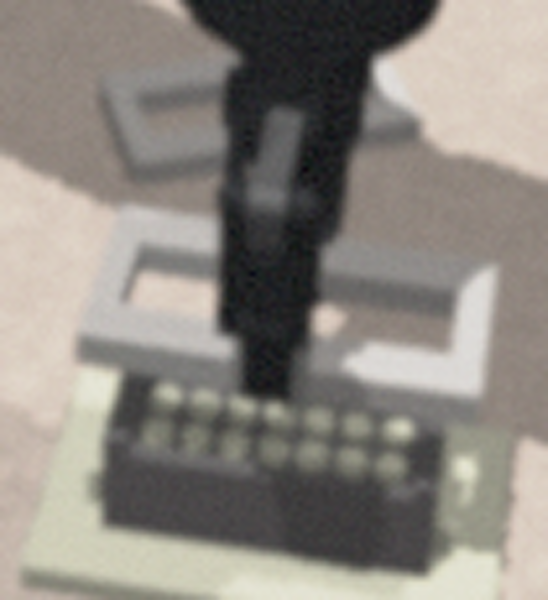

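The spacer is lifted level and the fingertip ends above its lower face. Now across to the pile.

```bash
python3 -m handwheel '[[0,-0.3,0,0,0,0],[0,-0.6,0,0,0,0],[0,-0.8,0,0,0,0],[0,-0.9,0,0,0,0],[0,-0.9,0,0,0,0]]'; python3 go.py .558 -.116 .1 .208
```

```text
clock: 21.82
eef_pos: [0.5416, -0.3314, 0.1059]
tool_rot: [0.701, -0.092, 0.093, -0.701]
ft_force: [0.5, 0.6, -1.9]
grip_width: 0.0583
clock 21.82 pos [ 0.5416 -0.3314  0.1059] F [ 0.5  0.6 -1.9] w 0.0583 j [-0.55  0.58  0.19  1.18  0.   -0.29]
shift [-1.6    0.236  8.49 ] turn [ 0.000e+00 -2.696e+00  1.000e-03] alt [-0.  15.3  0. ]
```

```bash
python3 -m handwheel '[[-0.1,0,0.8,0,-0.2,0],[-0.4,0,2.2,0,-0.7,0],[-0.7,0,3.8,0,-1.2,0],[-1,0,5.4,0,-1.7,0],[-1.3,0,6.8,0,-2.2,0]]';python3 -m handwheel '[[-0.5,0,0.7,0,-0.2,0],[-0.9,0,1.2,0,-0.4,0],[-1,0,1.5,0,-0.5,0],[-1,0,1.5,0,-0.5,0],[-1,0,1.5,0,-0.5,0]]'; python3 go.py .558 -.116 .1 .208
```

```text
clock: 22.45
eef_pos: [0.5539, -0.1558, 0.1055]
tool_rot: [-0.705, -0.045, 0.045, 0.706]
ft_force: [0.4, -0.2, -1.5]
grip_width: 0.0582
clock: 23.08
eef_pos: [0.5254, -0.1247, 0.1059]
tool_rot: [0.703, 0.074, -0.073, -0.703]
ft_force: [0.7, -0.3, -1.1]
grip_width: 0.0582
clock 23.07 pos [ 0.5254 -0.1247  0.1059] F [ 0.7 -0.3 -1.1] w 0.0582 j [-0.23  0.4  -0.1   1.06 -0.   -0.44]
shift [1.346 0.238 0.072] turn [0.002 0.003 0.004] alt [ 1.0e-02 -1.8e+01 -0.0e+00]
```

```bash
python3 -m handwheel '[[0.4,0,0,0,0,0],[1,0,0.07,0,0,0],[1.35,0,0.07,0,0,0],[1.35,0,0.07,0,0,0],[1.35,0,0.07,0,0,0]]'; python3 go.py .558 -.116 .1 .208; python3 chk.py c15 '[(.5588,-.1141,.208,.12,.06,.012),(.558,-.116,.208,.12,.06,.121)]' '{"wrist":(140,60,420,270),"top":(290,160,380,250),"side":(240,200,360,300)}'
```

```text
clock: 23.7
eef_pos: [0.5572, -0.1157, 0.1055]
tool_rot: [-0.703, -0.073, 0.074, 0.703]
ft_force: [-1.4, -0.6, -1.6]
grip_width: 0.0585
clock 23.7 pos [ 0.5572 -0.1157  0.1055] F [-1.4 -0.6 -1.6] w 0.0585 j [-0.2   0.46 -0.02  1.09 -0.   -0.41]
shift [ 0.029  0.219 -0.017] turn [-0.002  0.005 -0.005] alt [-1.000e-02 -1.799e+01  0.000e+00]
```

View pics/c15_wrist.png

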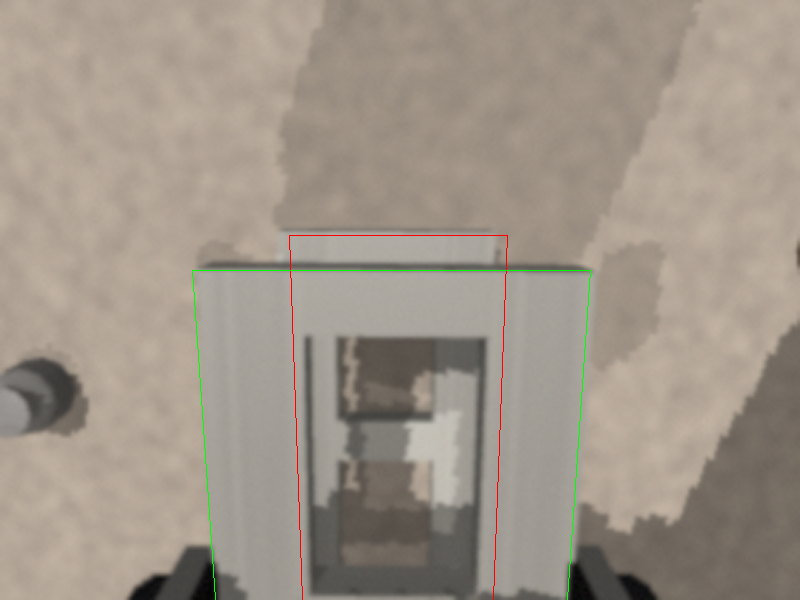

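View pics/c15_side.png

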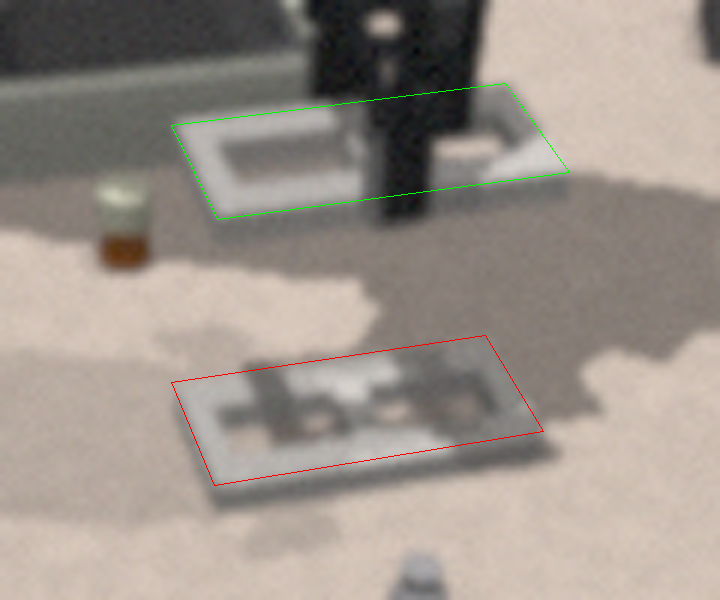

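View pics/c15_top.png

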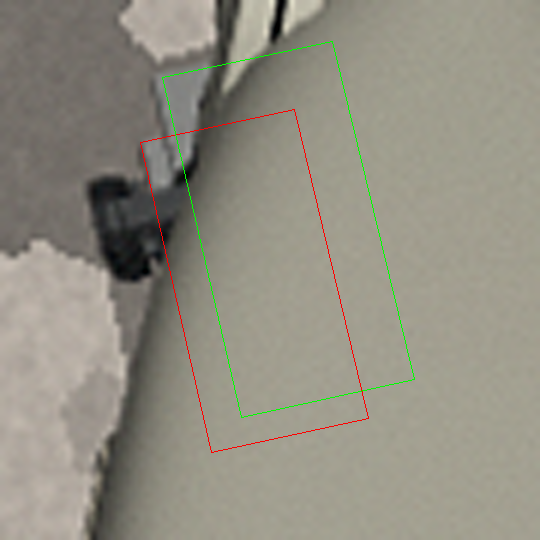

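The wrist view shows the held plate on its overlay. The lower plate's -x edge spans (279–497, 229) and its middle bar is seen through the slot at (385,439). It lies about 3 mm to -y of my estimate, so I'll refit it with this calibration.

```bash
python3 - <<'E'
from fit import *
from workcell import bot
c=bot.camera("wrist"); k=800/280;o=(140,60)
cv2.imwrite("pics/w16.png",cv2.resize(np.ascontiguousarray(c["color"][130:270,190:380,::-1]),None,fx=4.2,fy=4.2,interpolation=cv2.INTER_CUBIC))
u=lambda p:unz(p,k,o)
E=plane(c,u([(279,230),(497,230),(386,439)]),.012)[:,:2];print(np.round(E,4)); m=E[:2].mean(0); print(np.linalg.norm(E[0]-E[1]),np.linalg.norm(m-E[2]),np.arctan2(*(E[2]-m)[::-1]), 'edge yaw',np.arctan2(*(E[1]-E[0])[::-1])-np.pi/2)
v,r=fitedge(c,{'y-':u([(193,271),(203,430),(213,585)]),'y+':u([(592,271),(580,430),(570,585)]),'x-':u([(210,269),(300,269),(500,269),(580,269)])},.12,.06,.1055+.0032+.012,[.558,-.116,.2]);print('held',np.round(v,4),np.round(r,2))
E
python3 go.py .558 -.116 .1 .208
```

```text
[[ 0.5055 -0.1587]
 [ 0.4931 -0.1   ]
 [ 0.5584 -0.1175]]
0.06005567201198597 0.060203706079829895 0.19751615216714152 edge yaw 0.20858210980538083
held [ 0.5578 -0.116   0.2069] [-0.2  -0.18 -0.19  0.32  0.07  0.17  0.04  0.04 -0.01 -0.06]
clock 23.9 pos [ 0.5572 -0.1159  0.1059] F [-0.3 -0.1 -1.8] w 0.0582 j [-0.21  0.46 -0.02  1.09 -0.   -0.41]
shift [ 0.031  0.234 -0.011] turn [-0.     0.003 -0.001] alt [ -0. -18.   0.]
```

View pics/w16.png

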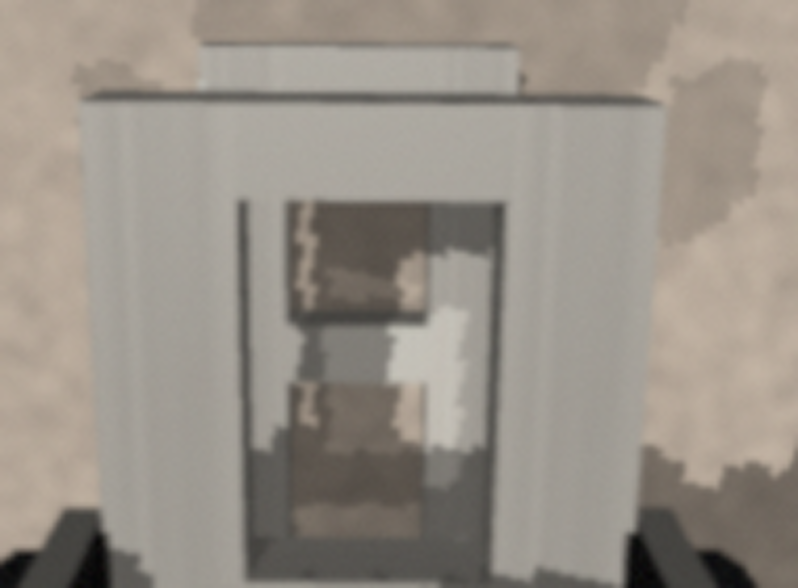

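Now the lower plate fits consistently: width 60.06 mm, half-length 60.2 mm, centre (0.5584, -0.1175), yaw 0.20. The correction is 1.5 mm in y. I'll descend and recheck.

```bash
python3 go.py .5578 -.1174 .03 .206
```

```text
clock 23.9 pos [ 0.5572 -0.1159  0.1059] F [-0.3 -0.1 -1.8] w 0.0582 j [-0.21  0.46 -0.02  1.09 -0.   -0.41]
shift [ 0.012  3.034 -0.064] turn [-0.     0.015 -0.001] alt [ -0.   -17.99   0.  ]
```

```bash
python3 -m handwheel '[[0.01,0.3,-0.06,0,0,0],[0.01,1,-0.06,0,0,0],[0.01,1.8,-0.06,0,0,0],[0.01,2.6,-0.06,0,0,0],[0.01,3,-0.06,0,0,0]]'; python3 -m handwheel '[[0,0,0,0,0,0],[0,0,0,0,0,0],[0,0,0,0,0,0],[0,0,0,0,0,0],[0,0,0,0,0,0]]'; python3 go.py .5578 -.1174 .0088 .206; python3 chk.py c17 '[(.5584,-.1175,.205,.12,.06,.012),(.5584,-.1175,.206,.12,.06,.0455)]' '{"wrist":(170,110,370,260),"side":(240,220,360,310)}'
```

```text
clock: 24.52
eef_pos: [0.5569, -0.1171, 0.0292]
tool_rot: [-0.703, -0.073, 0.074, 0.704]
ft_force: [-0.8, -0.3, -1.3]
grip_width: 0.0585
clock: 25.15
eef_pos: [0.5583, -0.1173, 0.0312]
tool_rot: [0.703, 0.074, -0.073, -0.703]
ft_force: [0.6, 0.4, -1.6]
grip_width: 0.058
clock 25.15 pos [ 0.5583 -0.1173  0.0312] F [ 0.6  0.4 -1.6] w 0.058 j [-0.21  0.54 -0.11  0.93 -0.   -0.42]
shift [-0.021  0.894 -0.001] turn [0.001 0.016 0.003] alt [ 1.000e-02 -1.798e+01 -0.000e+00]
```

View pics/c17_wrist.png

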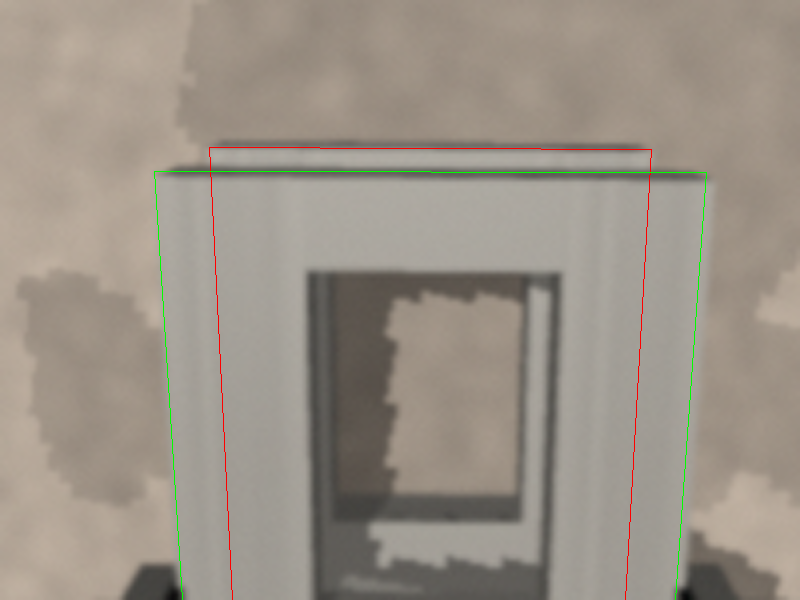

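View pics/c17_side.png

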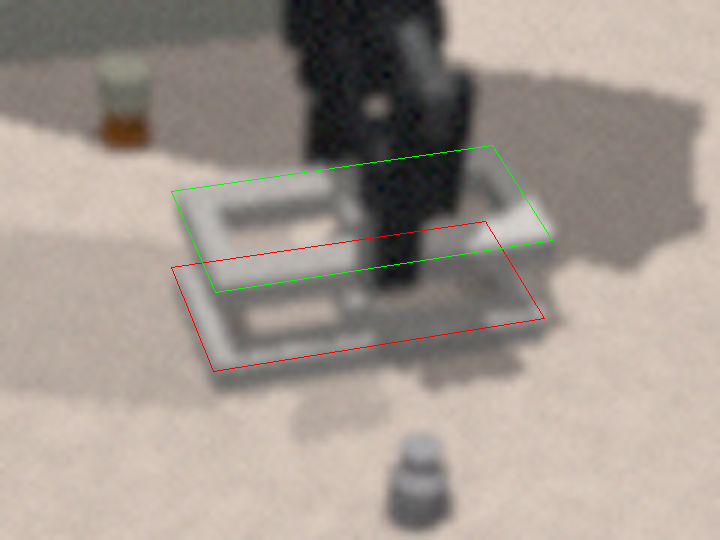

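Both plates agree to within about 1 mm. I'll trim by x -1 mm, y -0.5 mm and lower gently.

```bash
python3 -m handwheel '[[-0.02,0.1,-0.02,0,0,0],[-0.04,0.3,-0.02,0,0,0],[-0.04,0.5,-0.02,0,0,0],[-0.04,0.65,-0.02,0,0,0],[-0.04,0.7,-0.02,0,0,0]]'; python3 -m handwheel '[[0,0.02,0,0,0,0],[0,0.04,0,0,0,0],[0,0.06,0,0,0,0],[0,0.08,0,0,0,0],[0,0.08,0,0,0,0]]';python3 go.py .5578 -.1174 .0088 .206; python3 chk.py c18 '[(.5584,-.1175,.205,.12,.06,.012),(.5584,-.1175,.206,.12,.06,.027)]' '{"wrist":(170,110,370,260),"side":(240,220,360,310)}'
```

```text
clock: 25.88
eef_pos: [0.5569, -0.1179, 0.0128]
tool_rot: [-0.703, -0.073, 0.074, 0.703]
ft_force: [0.4, 0.1, -2.2]
grip_width: 0.0588
clock: 26.5
eef_pos: [0.5572, -0.1179, 0.0113]
tool_rot: [-0.703, -0.074, 0.074, 0.703]
ft_force: [0.6, 0.6, -1.9]
grip_width: 0.0579
clock 26.5 pos [ 0.5572 -0.1179  0.0113] F [ 0.6  0.6 -1.9] w 0.0579 j [-0.21  0.56 -0.13  0.88  0.   -0.42]
shift [0.029 0.099 0.016] turn [-0.     0.016 -0.   ] alt [ -0.   -17.98   0.  ]
```

View pics/c18_wrist.png

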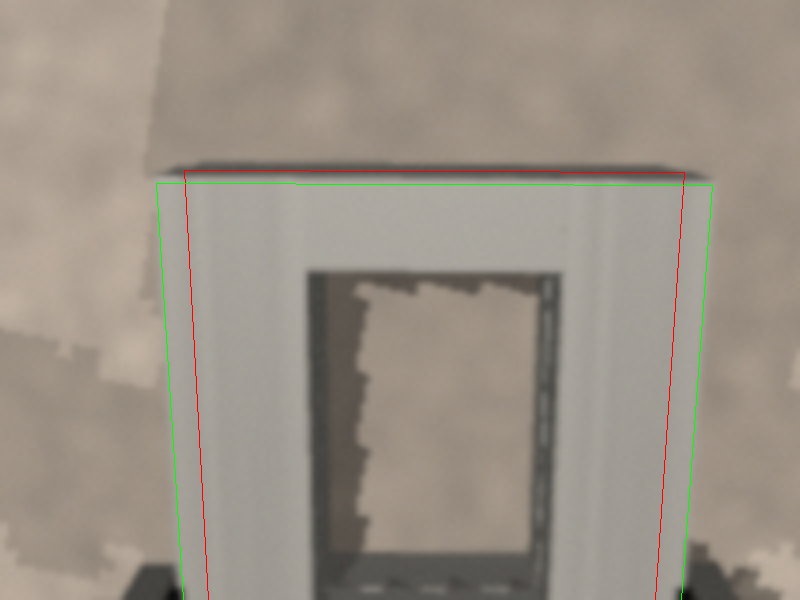

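View pics/c18_side.png

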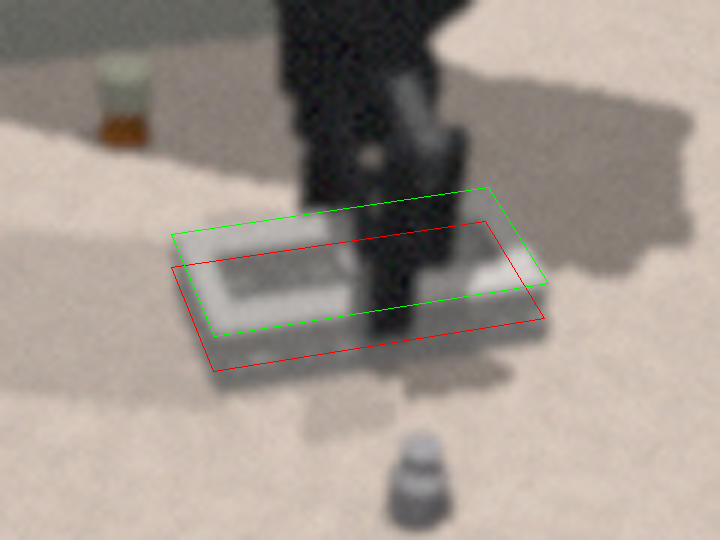

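The plates line up, with the slot edges concentric within about 1 mm. Lowering the last 2.5 mm.

```bash
python3 -m handwheel '[[0,0.02,0,0,0,0],[0,0.04,0,0,0,0],[0,0.06,0,0,0,0],[0,0.08,0,0,0,0],[0,0.08,0,0,0,0]]'; python3 -m handwheel '[[0,0.01,0,0,0,0],[0,0.02,0,0,0,0],[0,0.03,0,0,0,0],[0,0.03,0,0,0,0],[0,0.03,0,0,0,0]]'
```

```text
clock: 27.22
eef_pos: [0.5571, -0.1179, 0.0092]
tool_rot: [-0.703, -0.074, 0.074, 0.703]
ft_force: [-0.4, 0.3, -2.3]
grip_width: 0.0584
clock: 27.85
eef_pos: [0.5572, -0.118, 0.0088]
tool_rot: [0.703, 0.074, -0.074, -0.703]
ft_force: [-0.7, 1.3, 1.9]
grip_width: 0.0584
```

Contact came at the predicted height. One more small settling step, then release.

```bash
python3 -m handwheel '[[0,0.01,0,0,0,0],[0,0.01,0,0,0,0],[0,0.01,0,0,0,0],[0,0.01,0,0,0,0],[0,0.01,0,0,0,0]]'; python3 -m handwheel '[[0,0,0,0,0,0],[0,0,0,0,0,0],[0,0,0,0,0,0],[0,0,0,0,0,0],[0,0,0,0,0,0]]' 0.7;  python3 chk.py c19 '[]' '{"wrist":(170,110,370,260),"side":(240,220,360,310)}'
```

```text
clock: 28.48
eef_pos: [0.5572, -0.1179, 0.0088]
tool_rot: [-0.703, -0.074, 0.074, 0.703]
ft_force: [-1.9, -0.0, 5.0]
grip_width: 0.0581
clock: 29.1
eef_pos: [0.5572, -0.1179, 0.0082]
tool_rot: [-0.703, -0.074, 0.074, 0.703]
ft_force: [-0.8, 0.9, 0.3]
grip_width: 0.0725
```

View pics/c19_wrist.png

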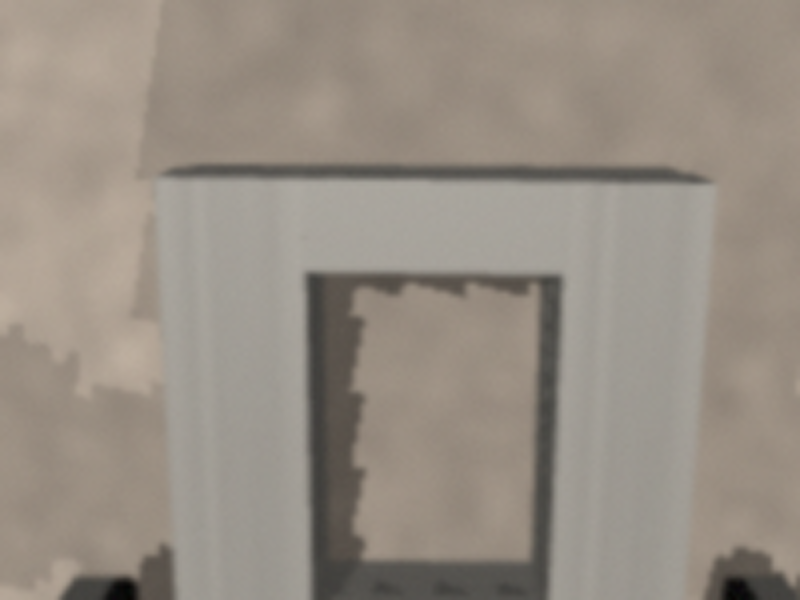

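View pics/c19_side.png

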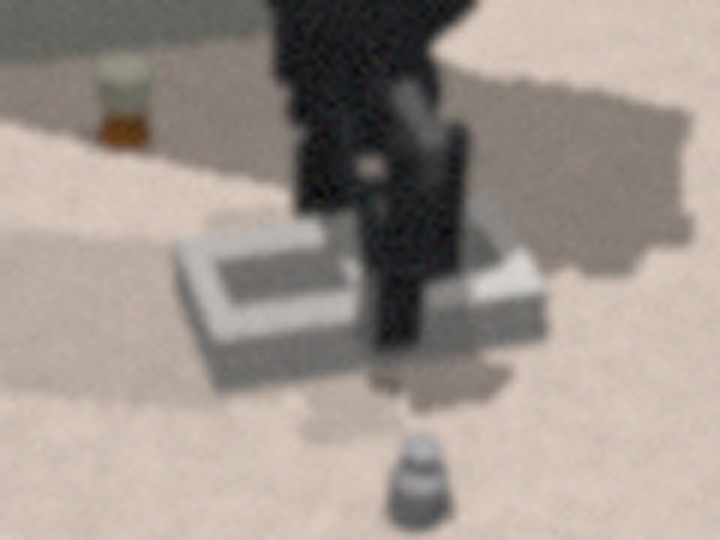

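The spacer is flat on the lower plate and their edges are flush. I'll retreat straight up and do a final check.

```bash
python3 -m handwheel '[[0,-0.1,0,0,0,0],[0,-0.3,0,0,0,0],[0,-0.8,0,0,0,0],[0,-1.5,0,0,0,0],[0,-2.3,0,0,0,0]]'; python3 -m handwheel '[[0,-0.9,0,0,0,0],[0,-1.8,0,0,0,0],[0,-2.8,0,0,0,0],[0,-3.8,0,0,0,0],[0,-4.2,0,0,0,0]]' 1; python3 -m handwheel '[[0,0,0,0,0,0],[0,0,0,0,0,0],[0,0,0,0,0,0],[0,0,0,0,0,0],[0,0,0,0,0,0]]'; python3 chk.py c20 '[(.5584,-.1175,.205,.12,.06,.024)]' '{"wrist":(140,60,420,270),"side":(180,140,380,290)}'
```

```text
clock: 29.82
eef_pos: [0.5573, -0.118, 0.0671]
tool_rot: [0.703, 0.074, -0.074, -0.703]
ft_force: [0.8, 0.2, 0.7]
grip_width: 0.0725
clock: 30.45
eef_pos: [0.5583, -0.1182, 0.1735]
tool_rot: [0.704, 0.075, -0.072, -0.703]
ft_force: [-0.0, -0.1, -0.7]
grip_width: 0.0856
clock: 31.08
eef_pos: [0.557, -0.1179, 0.1704]
tool_rot: [-0.703, -0.073, 0.074, 0.703]
ft_force: [-0.3, -0.0, 0.1]
grip_width: 0.0853
```

View pics/c20_wrist.png

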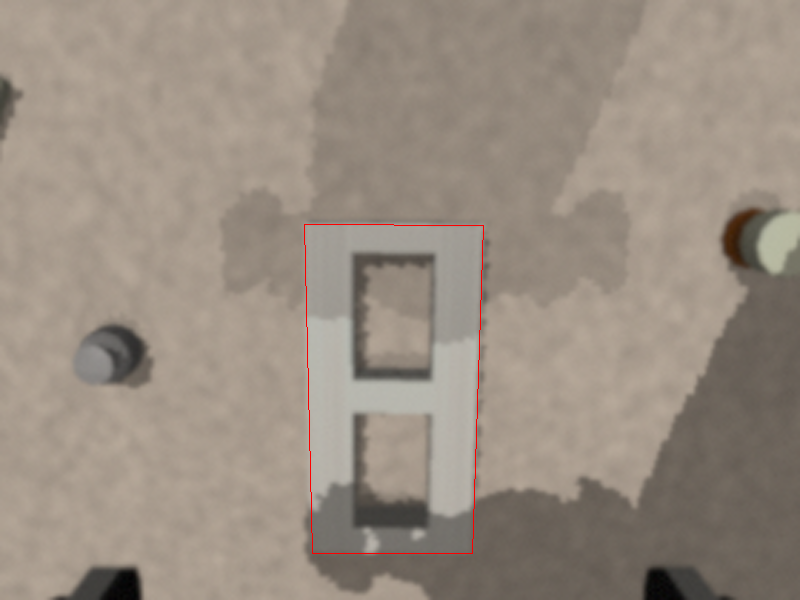

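View pics/c20_side.png

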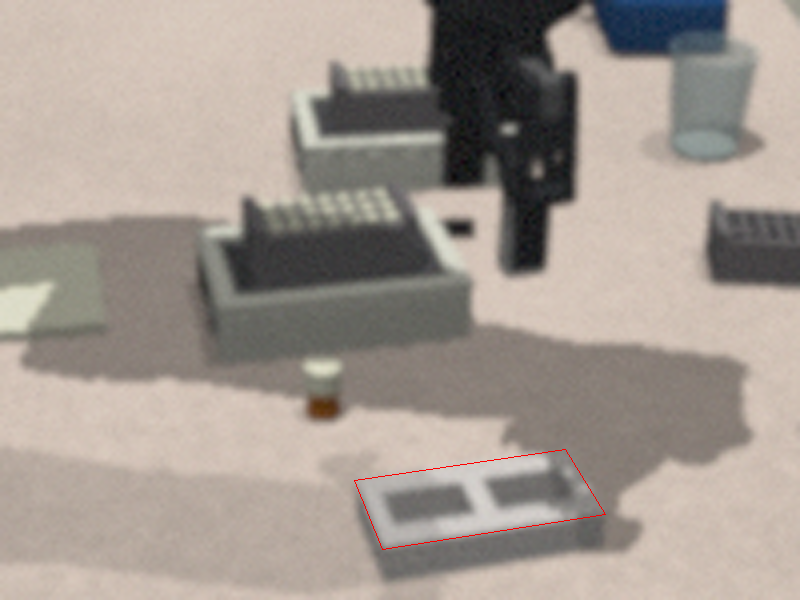

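The spacer lies on the lower plate's measured position (overlay matches at (304–483, 225) to (312–473, 553)). The rack is flat in the recess, and the arm is clear at rest. Handing in.

```bash
python3 -c "
from workcell import bot
print(bot.job_done()); o=bot.get_obs(); print(o['clock'],o['ft_force'])"
```

```text
the job is handed in; nothing more can be done
None
the job is handed in; nothing more can be done
```

I moved the top rack into the free cold block's recess first. Then I laid the spacer squarely on the loose plate, backed the arm off and handed the job in at about 31 s. I released each piece only after feeling contact at the predicted height (about 6 N for the rack, 5 N for the spacer).

- **Rack:** the wrist and side views after release showed it upright, flat and lengthwise, centred in the recess to about 1 mm.
- **Spacer:** the last views showed it flat and flush on the lower plate. It matched the plate's position measured just before placing to about 1 mm, and the plate showed no sign of having moved.
- **Arm:** it was clear of everything at hand-in, with the force reading near zero. The highest force I read was about 7 N, taken at the ends of moves.

**Disagreements:** my first top-camera estimate put the loose plate about 3 mm off in y from what the wrist camera showed. The spacer in the stack was also off from its expected spot, by about 3 mm and 1°. I used the wrist measurements, which matched the plate's known size, for both. Small offsets of about 2 mm remained in the side-camera overlays. The state reading after hand-in was refused, so I have no check after that point.

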